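Shift the bench gear drive from second into third through its H-gate

TASK

Shift the bench gear drive from second gear into third: with the fingertips, push its lever out of the near left slot as far as the cross channel, across to the right, then away from the robot until it is fully home in the third slot (far right, three blue dots). Only push the lever: do not pinch its knob from two opposite sides, and do not run it into the first slot (far left) or the fourth slot (near right). Leave everything else on the bench where it is, and take the hand away when the lever is in third.

Things in the scene. Friction and masses are not known exactly. Their poses are not given: they have to be found in the camera images.
- drive_unit: grey-blue bench gear drive, fixed to the bench: base 176x150x10 mm, housing 146x146 mm, top at 89 mm, output shaft at its back. Origin at the centre of its underside; x axis forward (away from the robot, near slots to far slots), y to its left, z up, within 25 degrees of square to the robot. The lever starts in the second slot (near left)
- gate (a point): centre of the H-gate on the drive's aluminium top, 89 mm up, axes as the drive. Two slots along x, centre lines at y = +18 and -18 mm, each from x = -28 to +28 mm, joined at x = 0 by the cross channel along y; all 16 mm wide, inner corners rounded 6 mm; the walls stop the lever's 10 mm stem. Slots: first far left (one dot), second near left (two), third far right (three blue dots), fourth near right (four)
- pivot (a point): point about which the lever tilts, on the drive's middle line 20 mm above the bench, axes as the drive. With sideways tilt c and fore tilt f the knob's centre lies from here at x = 125 sin f, y = -125 cos f sin c, z = 125 cos f cos c (mm)
- lever_fore (a joint): fore-and-aft tilt of the lever (rad): 0 in the cross channel, positive forward, negative towards the robot; about +0.33 at the end of a far slot, -0.33 at the end of a near slot. It runs freely along the cross channel only within about 0.04 of 0 (rounded corners guide it a little beyond). Stays where it is left; friction takes about 2 to 4 N at the knob
- lever_cross (a joint): sideways tilt of the lever (rad): about -0.27 in the left slots, +0.27 in the right slots, positive to the right (-y of the drive); about 0.04 of side play either way in a slot. Stays where it is left, with the same friction
- knob (a point): centre of the lever's knob, a black block of 32x32x36 mm (36 tall, along the stem) with a red pad on each of its four sides, 38 mm over opposite pads, on a 10 mm steel stem, 125 mm from the lever's pivot (centre 145 mm above the bench when upright, about 135 mm in a slot)
- pad_near: red pad on the knob's side towards the robot, 26x30 mm; origin at its centre, 16 mm from the knob's centre, its face 19 mm from it
- pad_far: the same pad on the knob's far side
- pad_left: the same pad on the knob's left side
- pad_right: the same pad on the knob's right side
- test_mass: grey turned steel test mass with a wire eye, 46 mm round, 97 mm tall, standing left of the drive; origin at the centre of its underside. Bystander, to be left alone
- stopwatch: black digital stopwatch lying face up right of the drive, 70x58x17 mm; origin under its centre. Bystander, to be left alone
- green_marker: white felt marker with green cap lying between robot and drive, 132 mm long (its y axis), 18 mm thick; origin under its centre. Bystander, to be left alone
- sample_tin: round pale tin, 66 mm across, 23 mm tall, at the right of the bench; origin under its centre. Bystander, to be left alone
- amber_bottle: small amber reagent bottle with black cap, 37 mm round, 95 mm tall, at the left of the bench; origin under its centre. Bystander, to be left alone
- purple_dish: shallow purple dish, 69 mm across, 12 mm tall, at the near right of the bench; origin under its centre. Bystander, to be left alone
Things that resemble listed ones, but are neither listed nor needed, are in the scene too. There is more than one size of the drive_unit; the job needs the larger.

How it is judged:
By the outcome, as a careful person would: the job done as asked, in the order asked, and still so for the second after the job is handed in, with the robot touching nothing.
It also fails if it takes over 48 s, if anything falls off the work surface, if the arm or the gripper's body presses on something with over 40 N, if the wrist force passes 120 N, or if a joint passes its speed limit or range.

ROBOT

A 7-joint arm with a two-finger parallel gripper is mounted at the origin on a cart in front of the work surface, level with it; the furniture and walls round the work are solid. World frame = base frame: x ahead of the robot, y to its left, z up, the work surface at z = 0. Lengths are in m, angles in rad, forces in N, time in s.
With the tool pointing down it reaches from about 0.425 to 0.875 m from the base axis. Payload 8.4 kg.
Tool frame: the origin (TCP) lies midway between the tips of the shut fingers; the grasp point (between the pads) lies 19 mm behind it; x points along the fingers, y is the direction in which the jaws open and shut, and the axes are right-handed (so a half turn about x gives the same grasp; the last joint's range is limited). The gripper opens to 85 mm and grips with 20 to 120 N. Pads are 22 mm wide; open, the fingers measure 114 mm over their backs; the gripper's body (76 mm by 85 mm) begins 54 mm behind the grasp point. The pads swing forward as they close: fully open they stand 13 mm farther back than shut.
Start: joints at [-1.44, 0.333, 0.04, 1.465, -0.013, 1.343, -0.059], TCP at [0.148, 0.633, 0.231] pointing down, gripper open.
Joint ranges: [-2.58, 2.58], [-0.38, 2.09], [-1.3, 1.39], [0.25, 2.4], [-1.5, 4.64], [0.08, 2.09], [-2.65, 2.65]. Speed limits (rad/s): [2.22, 2.22, 2.79, 2.79, 3.14, 3.14, 3.14].

INTERFACE

Orientations are given as a unit quaternion [w, x, y, z].
In Python, from bench import r gives the robot as it stands.
- The arm moves only by the tool apply_moves, never from a script. Its argument "motion" is a list of rows, each an object with "angular": the turn, a rotation vector about the tool's x, y, z in degrees, a list of three; "linear": the shift along the tool's x, y, z in m, a list of three; "fingers": the opening, from 0 (shut) to 1 (fully open). In form: [{"angular": [wx, wy, wz], "linear": [dx, dy, dz], "fingers": fingers}, ...]. A call has exactly 8 rows; each row is the pose to reach, as a shift and turn from the pose commanded when the call began, along the tool's axes at that moment; what a row does not reach only later rows make up. A row lasts 1/10 s, in which the tool goes at most 50 mm and 8.59 degrees, less where a joint would pass 70% of its speed; a pose out of reach is approached as far as the arm can. A call with a gripper value outside its range is refused whole. The fingers move at their own pace and stop on an object; the grip force is fixed at half the most. Time passes only in rows, so rows that repeat a pose let the fingers close, or fill a call up. It gives the time, the measured TCP pose, the force and the opening at its end, in the units of the state.
- r.get_obs(): the state, without advancing time (a new reading comes with each control period).
- r.get_image(name): name is "side" or "top" or "wrist"; returns a dict with "color" (420x560x3 uint8, blue, green, red), "intrinsics" (3x3 intrinsics, pixels), "k1" (the pictures are not rectified: a ray, as slopes to the right and down, at radius r is drawn at 1 + k1 r^2 times it, then the intrinsics apply), "rvec" (rotation vector, rad) and "tvec" (3), from world to camera coordinates, as OpenCV has them. Camera axes: x right, y down, z forward; pixel columns grow to the right and rows downward; lengths in m; the calibration is good to about 2 mm. A picture is of the moment at which its call begins. There is no depth.
- r.hand_in(): hands the job in, once; it reports no verdict.
Trained networks look in the newest picture that a camera, given by its name, has taken for a name from the list of things; names that differ only in an ending like _2 or _b are one class to them, and where a whole thing is asked for, a point or a joint stands for the part that bears it (a point fixed in the world has none). Each returns a list of dicts, best first, with "p" (0 to 1); they miss things now and then, are a little off and sometimes report something else, mostly with a low value. They report only what shows in the picture. A call takes as long as a camera call. They do not tell look-alikes from the thing itself.
- r.trace(camera, name): "region" (420x560 bool, what is visible of it) and "position" ([row, column] in pixels, amid what is visible of it).
- r.place_of(camera, name): "position" ([row, column] in pixels: a listed point, or the origin of a listed thing).
The state is a dict: "clock": time; "qpos": joint angles; "dq": joint speeds; "tau": joint torques, N m; "tcp_pos": TCP position; "tcp_rot": TCP orientation; "ft_force": force on the tool from outside, world axes, zero at the start; "wrist_torque": the same for the moment, N m; "width": finger opening in m.
Only numpy, scipy, OpenCV 4.12 (cv2) and the standard library are available. Lean on these libraries where they do the work, as an engineer would, in place of code of your own. Each camera call takes 0.05 s, during which the arm holds its last target.

## Working session

There is one attempt and no reset: what is moved stays moved. The work goes in short steps, Python scripts to look and compute and a tool call to move; the robot and the scene stay as the last step left them, time stands still between calls to the robot, and variables do not carry over. Pictures are saved under pics/ and viewed, and the job is handed in when it is done.

Besides the shell and the picture viewer there is one more tool, called after "Request:" in YAML: its name, and indented under it one key for each argument. apply_moves: Moves the arm, as the interface text tells. Its arguments: {"type":"object","properties":{"motion":{"type":"array","items":{"type":"object","properties":{"angular":{"type":"array","items":{"type":"number"}},"linear":{"type":"array","items":{"type":"number"}},"fingers":{"type":"number"}}}}},"required":["motion"]}

```bash
ls; mkdir -p pics
python3 - <<'E'
from bench import r
import cv2
o=r.get_obs();print({k:o[k] for k in('clock','tcp_pos','tcp_rot','width','ft_force')})
for n in('side','top'):
    d=r.get_image(n);cv2.imwrite(f'pics/{n}0.png',d['color'])
    print(n,d['intrinsics'],d['k1'],d['rvec'],d['tvec'])
    for t in('drive_unit','gate','knob','pivot','pad_near','pad_left','pad_right','pad_far'):
        print(t,[(round(x['p'],2),[round(float(v),1) for v in x['position']]) for x in r.place_of(n,t)])
E
```

```text
pics
{'clock': 0.0, 'tcp_pos': array([0.14797682, 0.63246048, 0.23043198]), 'tcp_rot': array([ 0.70241414,  0.08050728,  0.70247136, -0.08165129]), 'width': 0.08549247346666866, 'ft_force': array([-0.55493989,  0.23906917,  0.02367041])}
side [[438.10520862   0.         280.48760821]
 [  0.         438.10520862 206.96433477]
 [  0.           0.           1.        ]] -0.04088504767735656 [ 0.0437222  -2.65213116  1.66109908] [0.54409251 0.11615762 1.16063207]
drive_unit [(0.87, [212.2, 313.4]), (0.85, [255.4, 253.5])]
gate [(0.73, [191.8, 307.6]), (0.65, [225.3, 253.7])]
knob [(0.64, [213.5, 265.2]), (0.55, [181.2, 314.3])]
pivot [(0.95, [210.2, 310.1]), (0.56, [185.7, 262.9])]
pad_near [(0.59, [213.2, 272.4]), (0.45, [212.0, 260.4])]
pad_left [(0.61, [188.4, 312.6]), (0.6, [218.1, 266.4])]
pad_right []
pad_far [(0.53, [210.6, 262.0])]
top [[515.83168024   0.         277.94944337]
 [  0.         515.83168024 207.51686263]
 [  0.           0.           1.        ]] 0.010845892703727782 [ 2.19611077 -2.15487058  0.10868903] [-0.01929674  0.54234956  1.73151529]
drive_unit [(0.71, [188.8, 263.8]), (0.7, [234.8, 329.3])]
gate [(0.97, [183.6, 258.8]), (0.64, [234.3, 336.3])]
knob [(0.69, [188.5, 263.9]), (0.6, [191.8, 250.9]), (0.52, [193.5, 255.4]), (0.44, [236.5, 334.1])]
pivot [(0.7, [236.2, 331.5]), (0.55, [188.3, 265.5])]
pad_near []
pad_left [(0.53, [190.0, 263.1]), (0.31, [187.1, 251.1])]
pad_right [(0.55, [190.3, 254.1])]
pad_far [(0.57, [189.4, 257.2]), (0.44, [190.2, 253.0])]
```

Run:
```python
import cv2
a=cv2.imread('pics/side0.png');b=cv2.imread('pics/top0.png')
cv2.imwrite('pics/side_c.png',cv2.resize(a[110:310,180:400],None,fx=3,fy=3,interpolation=cv2.INTER_CUBIC)[:600])
cv2.imwrite('pics/top_c.png',cv2.resize(b[130:290,190:390],None,fx=3.7,fy=3.7,interpolation=cv2.INTER_CUBIC))
```

```text
(no output)
```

View pics/side0.png

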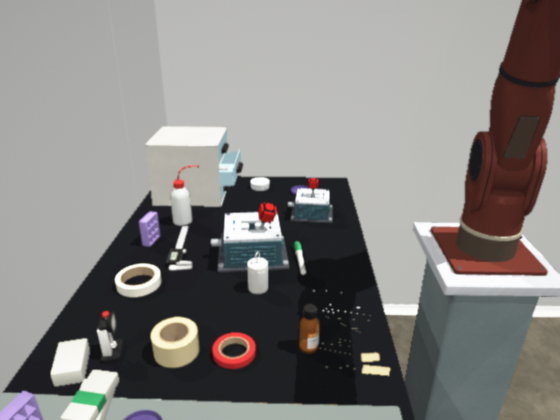

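View pics/top0.png

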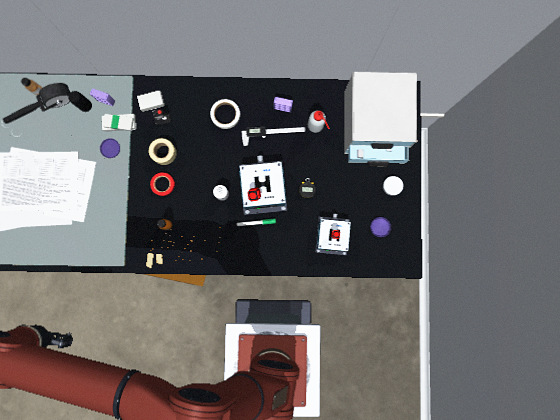

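```bash
sleep 0
```

```text
(no output)
```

View pics/side_c.png

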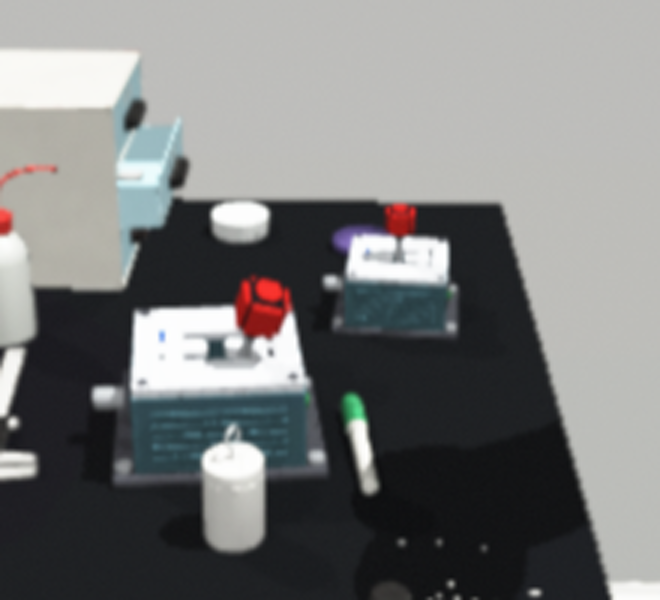

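View pics/top_c.png

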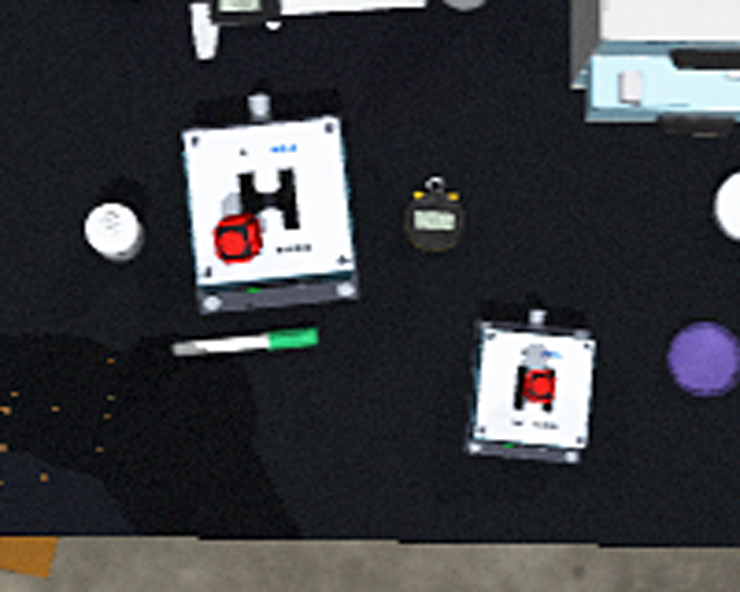

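There are two drives in the top view: a big one at about (263,186) and a small one at (334,234). The larger one fits the description, and the crops show its lever near left with the pen in front and the test mass to its left. Next I measure its pose.

```bash
cat > h.py <<'E'
import numpy as np,cv2
from scipy.spatial.transform import Rotation as R
from scipy.optimize import least_squares
def ray(d,rc):
    K=d['intrinsics'];x=(rc[1]-K[0,2])/K[0,0];y=(rc[0]-K[1,2])/K[1,1]
    u,v=x,y
    for _ in range(10):
        s=1+d['k1']*(u*u+v*v);u,v=x/s,y/s
    M=cv2.Rodrigues(np.array(d['rvec'],float))[0];t=np.array(d['tvec'],float).ravel()
    return -M.T@t, M.T@np.array([u,v,1.])
def onz(d,rc,z):
    o,w=ray(d,rc);return o+w*(z-o[2])/w[2]
def tri(obs):
    A=np.zeros((3,3));b=np.zeros(3)
    for d,rc in obs:
        o,w=ray(d,rc);w=w/np.linalg.norm(w);P=np.eye(3)-np.outer(w,w);A+=P;b+=P@o
    return np.linalg.solve(A,b)
def proj(d,p):
    M=cv2.Rodrigues(np.array(d['rvec'],float))[0]
    c=M@np.asarray(p,float)+np.array(d['tvec'],float).ravel();u,v=c[0]/c[2],c[1]/c[2];s=1+d['k1']*(u*u+v*v)
    K=d['intrinsics'];return np.array([K[1,1]*v*s+K[1,2],K[0,0]*u*s+K[0,2]])
E
python3 - <<'E'
from bench import r
from h import *
T=r.get_image('top');S=r.get_image('side')
img=T['color'].astype(int)
m=((img.min(2)>150)).astype(np.uint8)
w=np.zeros_like(m);w[140:230,225:300]=1
m=m*w
m=cv2.morphologyEx(m,cv2.MORPH_OPEN,np.ones((3,3)))
n,l,st,c=cv2.connectedComponentsWithStats(m);i=1+np.argmax(st[1:,4]);print(st[i])
cs,_=cv2.findContours((l==i).astype(np.uint8),cv2.RETR_EXTERNAL,cv2.CHAIN_APPROX_NONE)
rect=cv2.minAreaRect(max(cs,key=len));bx=cv2.boxPoints(rect);print(rect)
P=[onz(T,(q[1],q[0]),.089) for q in bx];print(np.round(P,4))
print('centre',np.mean(P,0),[np.linalg.norm(P[k]-P[k-1]) for k in range(4)],[np.degrees(np.arctan2(*(P[k]-P[k-1])[1::-1])) for k in range(4)])
for n_,d in(('top',T),('side',S)):
    for t,z in(('drive_unit',0),('gate',.089),('pivot',.02),('knob',.135)):
        for x in r.place_of(n_,t): print(n_,t,round(x['p'],2),np.round(onz(d,x['position'],z),4))
    for x in r.trace(n_,'knob'): print(n_,'trace knob',x['p'],x['position'],x['region'].sum(),np.round(onz(d,x['position'],.135),4))
o=r.get_obs();q=o['tcp_rot'];print(R.from_quat([q[1],q[2],q[3],q[0]]).as_matrix().round(3))
E
```

```text
[ 240  162   45   45 1342]
((262.1435852050781, 183.93565368652344), (41.29404067993164, 41.89106369018555), 84.2894058227539)
[[ 0.6738  0.1218  0.089 ]
 [ 0.6905 -0.0157  0.089 ]
 [ 0.554  -0.0317  0.089 ]
 [ 0.5376  0.1049  0.089 ]]
centre [0.61394421 0.04481298 0.089     ] [np.float64(0.13725205495512469), np.float64(0.13857164288158638), np.float64(0.1374342383154568), np.float64(0.13754511514045073)] [np.float64(7.105660451622311), np.float64(-83.07765548511085), np.float64(-173.32258888027587), np.float64(96.84668468821377)]
top drive_unit 0.92 [0.6103 0.0446 0.    ]
top drive_unit 0.88 [ 0.4528 -0.1876  0.    ]
top gate 0.89 [ 0.4459 -0.1884  0.089 ]
top gate 0.64 [0.5948 0.0808 0.089 ]
top gate 0.62 [0.6116 0.0538 0.089 ]
top pivot 0.71 [0.6135 0.0446 0.02  ]
top pivot 0.69 [ 0.4426 -0.1958  0.02  ]
top knob 0.74 [0.5762 0.0683 0.135 ]
top knob 0.47 [ 0.4522 -0.195   0.135 ]
top knob 0.33 [ 0.5895 -0.1035  0.135 ]
top trace knob 0.46 [192.8, 254.3] 128 [0.5781 0.0681 0.135 ]
top trace knob 0.45 [233.7, 335.9] 56 [ 0.4522 -0.1943  0.135 ]
side drive_unit 0.95 [0.611  0.0409 0.    ]
side drive_unit 0.92 [ 0.4564 -0.2018  0.    ]
side gate 0.84 [0.6118 0.0472 0.089 ]
side gate 0.72 [ 0.467  -0.1488  0.089 ]
side pivot 0.66 [ 0.4477 -0.1895  0.02  ]
side knob 0.57 [0.5723 0.0677 0.135 ]
side knob 0.45 [ 0.4601 -0.1216  0.135 ]
side trace knob 0.84 [213.4, 264.7] 270 [0.5808 0.0707 0.135 ]
side trace knob 0.42 [183.2, 312.7] 89 [ 0.4587 -0.1217  0.135 ]
[[-0.     0.228  0.974]
 [ 0.     0.974 -0.228]
 [-1.     0.    -0.   ]]
```

Request:
apply_moves:
  motion:
    - {"angular":[-1.25,0,0],"linear":[0,-0.03,0.03],"fingers":0}
    - {"angular":[-2.5,0,0],"linear":[0,-0.06,0.06],"fingers":0}
    - {"angular":[-3.75,0,0],"linear":[0,-0.09,0.09],"fingers":0}
    - {"angular":[-5,0,0],"linear":[0,-0.12,0.12],"fingers":0}
    - {"angular":[-6.25,0,0],"linear":[0,-0.15,0.15],"fingers":0}
    - {"angular":[-7.5,0,0],"linear":[0,-0.18,0.18],"fingers":0}
    - {"angular":[-8.75,0,0],"linear":[0,-0.21,0.21],"fingers":0}
    - {"angular":[-10,0,0],"linear":[0,-0.24,0.236],"fingers":0}

```text
clock: 2.3
tcp_pos: [0.3242, 0.3437, 0.2315]
tcp_rot: [0.707, 0.02, 0.707, -0.019]
ft_force: [0.4, 0.3, 0.8]
width: 0.0001
```

Request:
apply_moves:
  motion:
    - {"angular":[-1.3,0,0],"linear":[0,-0.035,0.023],"fingers":0}
    - {"angular":[-2.6,0,0],"linear":[0,-0.07,0.046],"fingers":0}
    - {"angular":[-3.9,0,0],"linear":[0,-0.105,0.069],"fingers":0}
    - {"angular":[-5.2,0,0],"linear":[0,-0.14,0.092],"fingers":0}
    - {"angular":[-6.5,0,0],"linear":[0,-0.175,0.115],"fingers":0}
    - {"angular":[-7.8,0,0],"linear":[0,-0.21,0.138],"fingers":0}
    - {"angular":[-9.1,0,0],"linear":[0,-0.245,0.16],"fingers":0}
    - {"angular":[-10.2,0,0],"linear":[0,-0.274,0.182],"fingers":0}

```text
clock: 3.1
tcp_pos: [0.4904, 0.0595, 0.2318]
tcp_rot: [0.706, -0.043, 0.705, 0.044]
ft_force: [0.8, 0.4, 0.9]
width: -0.0001
```

Run:
```python
from bench import r
from h import *
W=r.get_image('wrist');cv2.imwrite('pics/w1.png',W['color']);print(W['rvec'],W['tvec'],W['intrinsics'][0,0],W['k1'])
import pickle;pickle.dump(W,open('w1.pkl','wb'))
for t,z in(('gate',.089),('knob',.134),('pivot',.02),('pad_near',.134)):
    for x in r.place_of('wrist',t): print(t,round(x['p'],2),np.round(x['position'],1),np.round(onz(W,x['position'],z),4))
o=r.get_obs();print(o['clock'],o['tcp_pos'],o['tcp_rot'])
```

```text
[-1.92128181 -2.17468958 -0.36025157] [ 0.0017928  -0.51005327  0.22066088] 373.8790993161632 -0.10474270129637296
gate 0.77 [312.8 242.4] [0.6127 0.0418 0.089 ]
knob 0.5 [164.2 283.1] [0.4625 0.059  0.134 ]
3.35 [0.48954354 0.06220928 0.23125972] [ 0.70568243 -0.04323906  0.70587489  0.04339746]
```

View pics/w1.png

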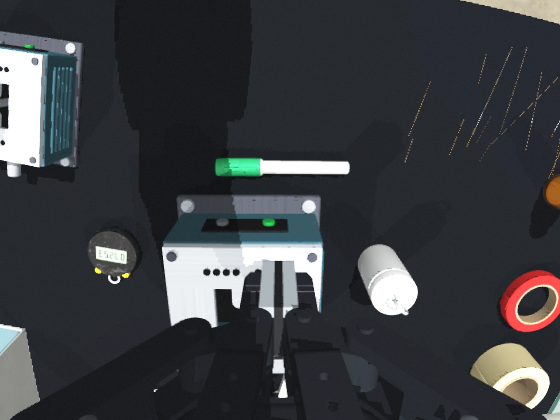

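Run:
```python
from h import *
import pickle
W=pickle.load(open('w1.pkl','rb'))
c=W['color'][180:340,150:340];cv2.imwrite('pics/w1c.png',cv2.resize(c,None,fx=4,fy=3.7*4/3.7,interpolation=cv2.INTER_CUBIC)[:600])
for p in((244,164),(246,322)): print(onz(W,p,.089))
```

```text
[ 0.55292347 -0.03026541  0.089     ]
[0.53798801 0.10217409 0.089     ]
```

View pics/w1c.png

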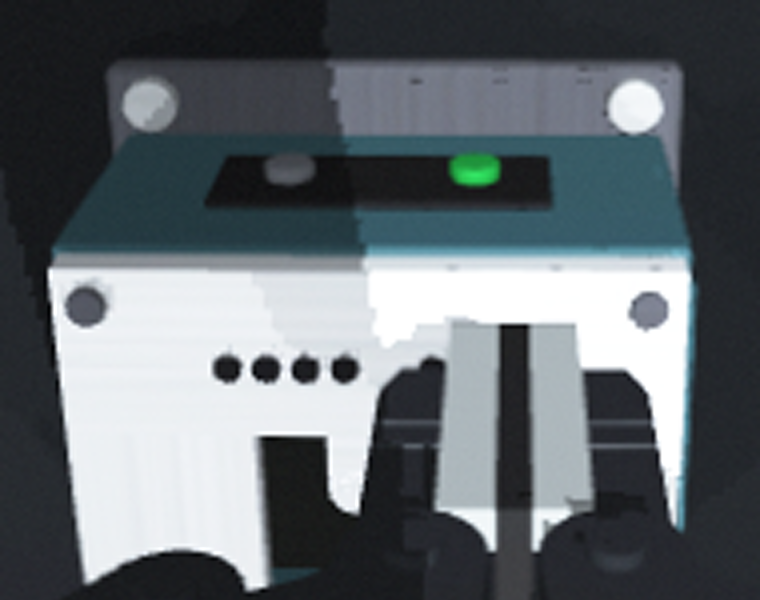

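Run:
```python
from h import *
import pickle
W=pickle.load(open('w1.pkl','rb'))
a=onz(W,(246.5,162),.089);b=onz(W,(246.5,322.5),.089);print(a,b,np.linalg.norm(a-b),np.degrees(np.arctan2(-(b-a)[0],(b-a)[1])))
yaw=np.radians(7)
ex=np.array([np.cos(yaw),np.sin(yaw)]);ey=np.array([-ex[1],ex[0]])
C=np.array([.613,.0448])
for n,p in dict(nr=(246.5,162),nl=(246.5,322.5),slotNR=(289,223)).items():
    q=onz(W,p,.089)[:2]-C;print(n,q@ex,q@ey)
```

```text
[ 0.55549687 -0.03194207  0.089     ] [0.53839443 0.1026678  0.089     ] 0.1356919712094862 7.240740430870368
nr -0.06642701914187081 -0.06916217528379398
nl -0.06699715620561815 0.06652859814772777
slotNR -0.025508823816023884 -0.019179917516221532
```

Request:
apply_moves:
  motion:
    - {"angular":[0,0,0],"linear":[0,0,0.01],"fingers":0}
    - {"angular":[0,0,0],"linear":[0.015,0,0.02],"fingers":0}
    - {"angular":[0,0,0],"linear":[0.04,0,0.025],"fingers":0}
    - {"angular":[0,0,0],"linear":[0.065,0,0.025],"fingers":0}
    - {"angular":[0,0,0],"linear":[0.085,0,0.025],"fingers":0}
    - {"angular":[0,0,0],"linear":[0.1,0,0.025],"fingers":0}
    - {"angular":[0,0,0],"linear":[0.106,0,0.025],"fingers":0}
    - {"angular":[0,0,0],"linear":[0.106,0,0.025],"fingers":0}

```text
clock: 4.15
tcp_pos: [0.5144, 0.0655, 0.1248]
tcp_rot: [0.705, -0.044, 0.706, 0.044]
ft_force: [0.3, -0.1, 0.2]
width: 0.0003
```

```bash
cat >> h.py <<'E'
C=np.array([.6135,.0437]);yaw=np.radians(7.1)
ex=np.array([np.cos(yaw),np.sin(yaw)]);ey=np.array([-ex[1],ex[0]])
def dr(p): q=np.asarray(p)[:2]-C;return np.round([q@ex*1e3,q@ey*1e3,p[2]*1e3],1)
def wd(x,y,z): return np.append(C+ex*x/1e3+ey*y/1e3,z/1e3)
def knobw(f,c): return wd(125*np.sin(f),-125*np.cos(f)*np.sin(c),20+125*np.cos(f)*np.cos(c))
def look(tag,cams=('top','side')):
    from bench import r
    for n in cams:
        d=r.get_image(n);im=d['color'].copy()
        r0,c0=((140,215) if n=='top' else (185,200))
        cr=cv2.resize(im[r0:r0+100,c0:c0+100],None,fx=5,fy=5,interpolation=cv2.INTER_CUBIC)
        cv2.imwrite(f'pics/{tag}_{n}.png',cr)
    o=r.get_obs();print(o['clock'],'tcp drive mm',dr(o['tcp_pos']),'F',o['ft_force'].round(1))
E
python3 -c "
from h import *
look('a')"
```

```text
4.25 tcp drive mm [-95.   33.6 126. ] F [ 0.2 -0.   0.9]
```

View pics/a_side.png

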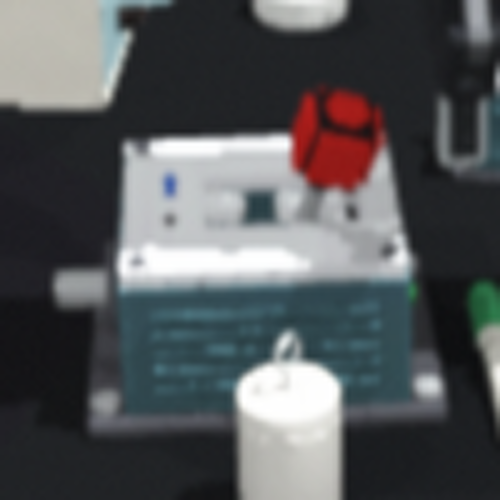

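View pics/a_top.png

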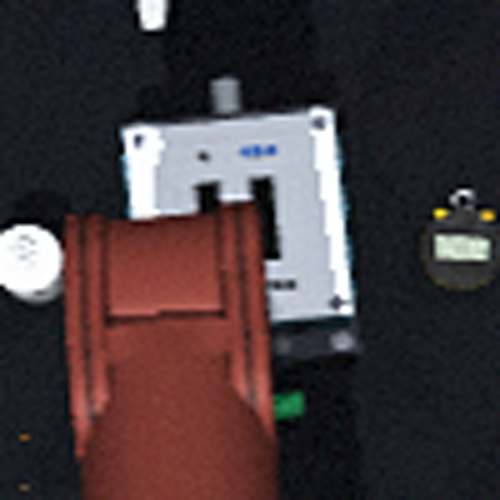

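Request:
apply_moves:
  motion:
    - {"angular":[0,0,0],"linear":[0,0,0.01],"fingers":0}
    - {"angular":[0,0,0],"linear":[0,0,0.018],"fingers":0}
    - {"angular":[0,0,0],"linear":[0,0,0.025],"fingers":0}
    - {"angular":[0,0,0],"linear":[0,0,0.032],"fingers":0}
    - {"angular":[0,0,0],"linear":[0,0,0.038],"fingers":0}
    - {"angular":[0,0,0],"linear":[0,0,0.044],"fingers":0}
    - {"angular":[0,0,0],"linear":[0,0,0.05],"fingers":0}
    - {"angular":[0,0,0],"linear":[0,0,0.05],"fingers":0}

```text
clock: 5.05
tcp_pos: [0.565, 0.071, 0.1252]
tcp_rot: [0.706, -0.044, 0.706, 0.043]
ft_force: [-1.0, -0.2, -0.3]
width: 0.0003
```

```bash
python3 -c "
from h import *
look('b',('side',))"
```

```text
5.1 tcp drive mm [-45.1  33.1 125.2] F [-0.1  0.3  0.2]
```

View pics/b_side.png

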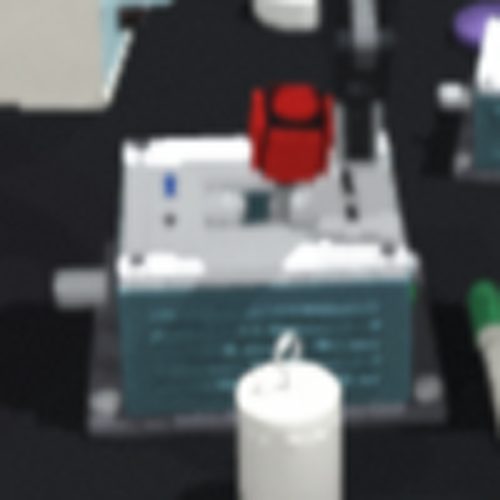

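```bash
cat >> h.py <<'E'
def hull(d,f,c,up=4):
    M=np.column_stack([ex.tolist()+[0],ey.tolist()+[0],[0,0,1]])
    u=np.array([np.sin(f),-np.cos(f)*np.sin(c),np.cos(f)*np.cos(c)])
    ax=np.array([np.cos(f),np.sin(f)*np.sin(c),-np.sin(f)*np.cos(c)]);ay=np.cross(u,ax)
    k=knobw(f,c);P=[]
    for a in(-1,1):
        for b in(-1,1):
            for s in(-1,1):
                P.append(k+M@(.019*a*ax+.013*b*ay+.015*s*u));P.append(k+M@(.013*a*ax+.019*b*ay+.015*s*u));P.append(k+M@(.016*a*ax+.016*b*ay+.018*s*u))
    q=np.array([proj(d,p)[::-1] for p in P])
    return cv2.convexHull(np.round((q+.5)*up).astype(np.int32))
def fit(d,n,box,fixc=None):
    im=d['color'].astype(int);m=((im[...,2]>90)&(im[...,1]<60)&(im[...,0]<60)).astype(np.uint8)
    w=np.zeros_like(m);w[box[0]:box[1],box[2]:box[3]]=1;m*=w
    nn,l,st,_=cv2.connectedComponentsWithStats(m)
    M=cv2.resize(m,None,fx=4,fy=4,interpolation=cv2.INTER_NEAREST)
    M=cv2.morphologyEx(M,cv2.MORPH_CLOSE,np.ones((17,17)))
    best=[]
    for f in np.arange(-.4,.41,.02):
        for c in (np.arange(-.36,.37,.03) if fixc is None else [fixc]):
            h=np.zeros_like(M);cv2.fillConvexPoly(h,hull(d,f,c),1)
            best.append(((h&M).sum()/(h|M).sum(),round(f,2),round(c,2)))
    best.sort(reverse=True);print(n,[tuple(np.round(b,2).tolist()) for b in best[:4]],'redpx',m.sum())
def state(tag,cams=('side',)):
    from bench import r
    for n in cams:
        d=r.get_image(n);im=d['color']
        r0,c0=((140,215) if n=='top' else (185,200))
        cv2.imwrite(f'pics/{tag}_{n}.png',cv2.resize(im[r0:r0+100,c0:c0+100],None,fx=5,fy=5,interpolation=cv2.INTER_CUBIC))
        fit(d,n,(r0,r0+60,c0,c0+85))
    o=r.get_obs();print(o['clock'],'tcp drive mm',dr(o['tcp_pos']),'F',o['ft_force'].round(1))
E
python3 -c "
from h import *
state('c')"
```

```text
side [(0.8, -0.1, -0.24), (0.79, -0.1, -0.21), (0.79, -0.08, -0.24), (0.79, -0.08, -0.21)] redpx 227
5.15 tcp drive mm [-45.2  33.  125.2] F [-0.4  1.1 -0.8]
```

Request:
apply_moves:
  motion:
    - {"angular":[0,0,0],"linear":[0,0,0.003],"fingers":0}
    - {"angular":[0,0,0],"linear":[0,0,0.006],"fingers":0}
    - {"angular":[0,0,0],"linear":[0,0,0.009],"fingers":0}
    - {"angular":[0,0,0],"linear":[0,0,0.011],"fingers":0}
    - {"angular":[0,0,0],"linear":[0,0,0.012],"fingers":0}
    - {"angular":[0,0,0],"linear":[0,0,0.012],"fingers":0}
    - {"angular":[0,0,0],"linear":[0,0,0.005],"fingers":0}
    - {"angular":[0,0,0],"linear":[0,0,-0.01],"fingers":0}

```text
clock: 5.95
tcp_pos: [0.5546, 0.0696, 0.1253]
tcp_rot: [0.706, -0.044, 0.705, 0.043]
ft_force: [-1.1, -0.3, -0.9]
width: -0.0001
```

```bash
python3 -c "
from h import *
state('d')"
```

```text
side [(0.79, -0.02, -0.24), (0.78, -0.02, -0.21), (0.76, -0.02, -0.27), (0.76, 0.0, -0.24)] redpx 220
6.0 tcp drive mm [-57.9  32.6 125. ] F [-0.3 -0.6 -0.9]
```

View pics/d_side.png

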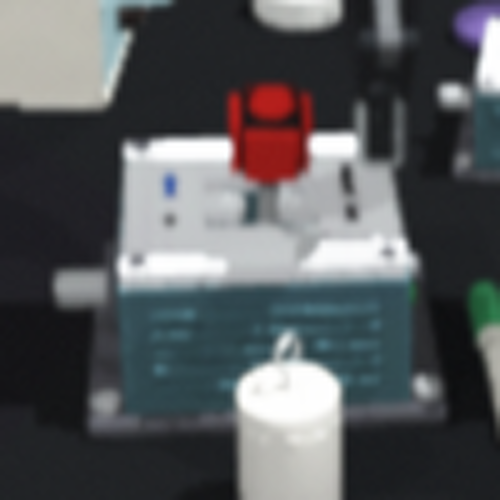

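Request:
apply_moves:
  motion:
    - {"angular":[0,0,0],"linear":[0.003,0.02,-0.005],"fingers":0}
    - {"angular":[0,0,0],"linear":[0.007,0.04,-0.005],"fingers":0}
    - {"angular":[0,0,0],"linear":[0.007,0.057,0.0],"fingers":0}
    - {"angular":[0,0,0],"linear":[0.007,0.06,0.02],"fingers":0}
    - {"angular":[0,0,0],"linear":[0.007,0.06,0.04],"fingers":0}
    - {"angular":[0,0,0],"linear":[0.007,0.06,0.052],"fingers":0}
    - {"angular":[0,0,0],"linear":[0.007,0.06,0.056],"fingers":0}
    - {"angular":[0,0,0],"linear":[0.007,0.06,0.056],"fingers":0}

```text
clock: 6.8
tcp_pos: [0.6029, 0.1361, 0.1182]
tcp_rot: [0.706, -0.044, 0.706, 0.043]
ft_force: [-0.3, 0.1, 0.2]
width: 0.0
```

```bash
python3 -c "
from h import *
state('e',('side','top'))"
```

```text
side [(0.05, -0.04, -0.12), (0.05, -0.02, -0.12), (0.05, -0.02, -0.15), (0.05, -0.04, -0.15)] redpx 15
top [(0.09, -0.04, -0.24), (0.09, -0.02, -0.24), (0.09, -0.04, -0.27), (0.09, -0.02, -0.27)] redpx 749
6.9 tcp drive mm [1.000e-01 9.300e+01 1.182e+02] F [0.9 1.  0.1]
```

View pics/e_side.png

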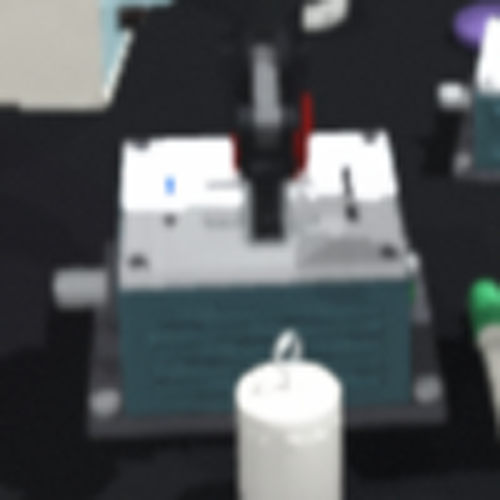

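View pics/e_top.png

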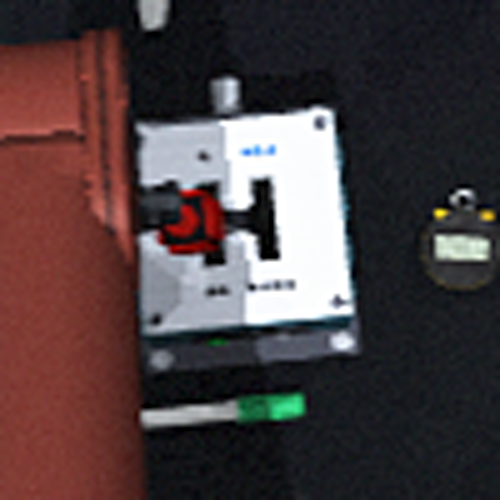

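```bash
python3 -c "
from h import *
from bench import r
d=r.get_image('top');fit(d,'top',(172,198,244,264))"
```

```text
top [(0.62, -0.04, -0.24), (0.62, -0.04, -0.21), (0.61, -0.02, -0.24), (0.61, -0.04, -0.27)] redpx 65
```

Request:
apply_moves:
  motion:
    - {"angular":[0,0,0],"linear":[0,-0.01,0],"fingers":0}
    - {"angular":[0,0,0],"linear":[0,-0.018,0],"fingers":0}
    - {"angular":[0,0,0],"linear":[0,-0.024,0.0],"fingers":0}
    - {"angular":[0,0,0],"linear":[0,-0.03,0.001],"fingers":0}
    - {"angular":[0,0,0],"linear":[0,-0.036,0.002],"fingers":0}
    - {"angular":[0,0,0],"linear":[0,-0.042,0.003],"fingers":0}
    - {"angular":[0,0,0],"linear":[0,-0.048,0.003],"fingers":0}
    - {"angular":[0,0,0],"linear":[0,-0.048,0.003],"fingers":0}

```text
clock: 7.75
tcp_pos: [0.6139, 0.0896, 0.1214]
tcp_rot: [0.708, -0.043, 0.704, 0.044]
ft_force: [-1.2, 3.9, 17.3]
width: 0.0001
```

```bash
python3 -c "
from h import *
look('f',('top',))"
```

```text
7.8 tcp drive mm [  6.   45.5 121.3] F [-1.8  3.7 18.6]
```

View pics/f_top.png

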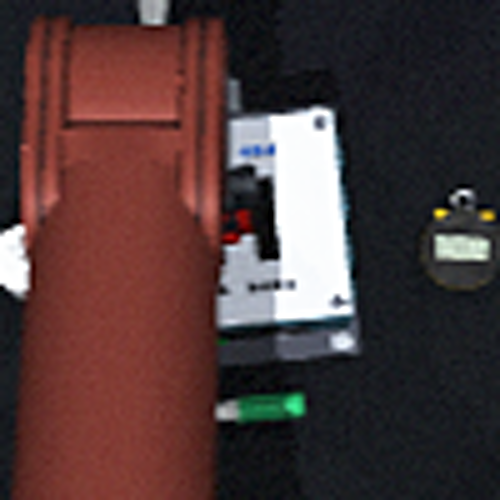

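Request:
apply_moves:
  motion:
    - {"angular":[0,0,0],"linear":[-0.004,0.004,0],"fingers":0}
    - {"angular":[0,0,0],"linear":[-0.008,0.012,-0.001],"fingers":0}
    - {"angular":[0,0,0],"linear":[-0.012,0.025,-0.002],"fingers":0}
    - {"angular":[0,0,0],"linear":[-0.016,0.04,-0.003],"fingers":0}
    - {"angular":[0,0,0],"linear":[-0.016,0.05,-0.003],"fingers":0}
    - {"angular":[0,0,0],"linear":[-0.016,0.055,-0.003],"fingers":0}
    - {"angular":[0,0,0],"linear":[-0.016,0.055,-0.003],"fingers":0}
    - {"angular":[0,0,0],"linear":[-0.016,0.055,-0.003],"fingers":0}

```text
clock: 8.6
tcp_pos: [0.6016, 0.1427, 0.1341]
tcp_rot: [0.706, -0.044, 0.706, 0.043]
ft_force: [-0.1, -0.9, 0.3]
width: 0.0001
```

```bash
python3 -c "
from h import *
state('g',('side','top'))"
```

```text
side [(0.07, 0.1, 0.06), (0.06, 0.02, 0.06), (0.06, 0.12, 0.06), (0.06, 0.08, 0.06)] redpx 16
top [(0.11, 0.0, -0.09), (0.11, 0.0, -0.12), (0.11, -0.02, -0.09), (0.11, 0.02, -0.12)] redpx 669
8.7 tcp drive mm [  0.5  99.2 134.2] F [-0.4  0.3 -0.6]
```

View pics/g_side.png

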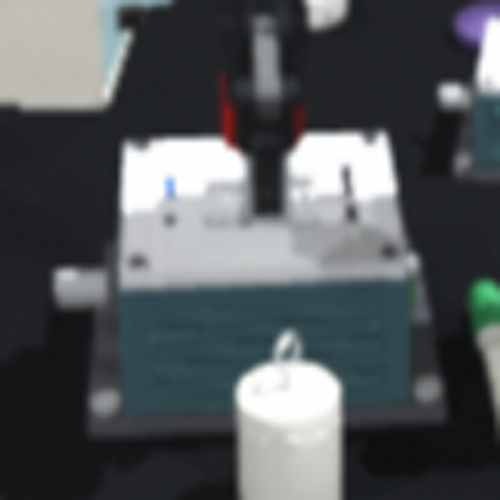

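View pics/g_top.png

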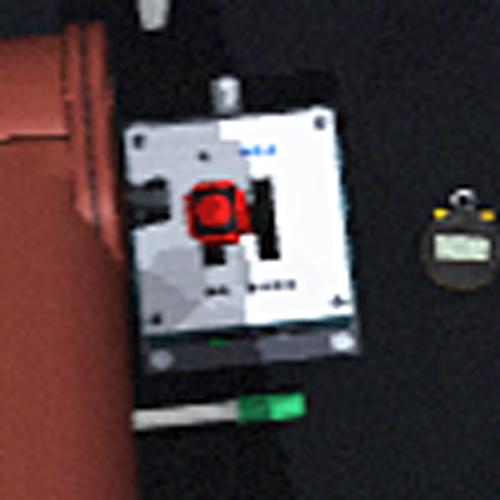

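Request:
apply_moves:
  motion:
    - {"angular":[0,0,0],"linear":[0,-0.02,0],"fingers":0}
    - {"angular":[0,0,0],"linear":[0,-0.04,0],"fingers":0}
    - {"angular":[0,0,0],"linear":[0,-0.05,0.0],"fingers":0}
    - {"angular":[0,0,0],"linear":[0,-0.058,0],"fingers":0}
    - {"angular":[0,0,0],"linear":[0,-0.066,0],"fingers":0}
    - {"angular":[0,0,0],"linear":[0,-0.074,0],"fingers":0}
    - {"angular":[0,0,0],"linear":[0,-0.08,0],"fingers":0}
    - {"angular":[0,0,0],"linear":[0,-0.08,0],"fingers":0}

```text
clock: 9.5
tcp_pos: [0.6116, 0.0626, 0.1344]
tcp_rot: [0.706, -0.043, 0.706, 0.043]
ft_force: [-0.2, -0.3, -1.4]
width: 0.0001
```

```bash
python3 -c "
from h import *
look('h',('side','top',))"
```

```text
9.6 tcp drive mm [  0.2  19.7 134.1] F [ 0.6  0.5 -0.1]
```

View pics/h_top.png

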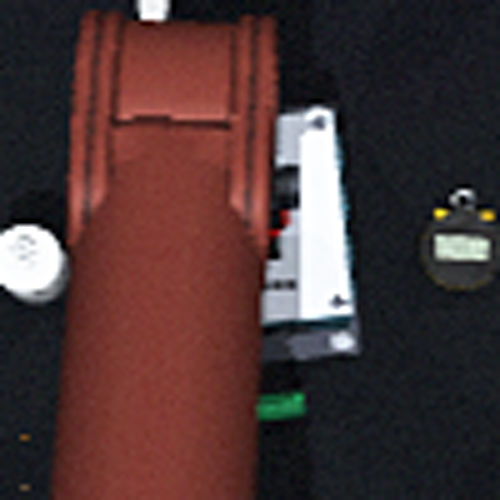

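View pics/h_side.png

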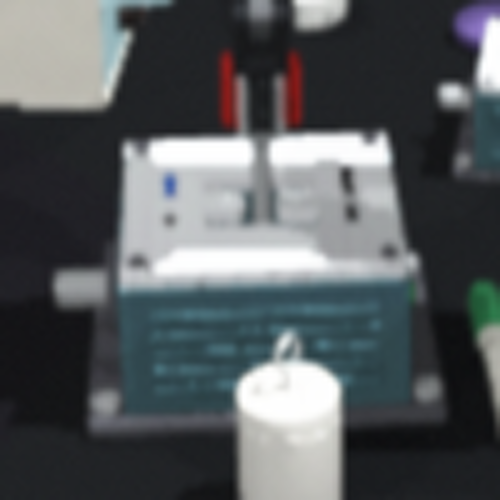

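Good: the lever is moving across centred in the channel. I continue to the right end.

Request:
apply_moves:
  motion:
    - {"angular":[0,0,0],"linear":[0,-0.004,0],"fingers":0}
    - {"angular":[0,0,0],"linear":[0,-0.008,0],"fingers":0}
    - {"angular":[0,0,0],"linear":[0,-0.012,0.0],"fingers":0}
    - {"angular":[0,0,0],"linear":[0,-0.015,0],"fingers":0}
    - {"angular":[0,0,0],"linear":[0,-0.017,0],"fingers":0}
    - {"angular":[0,0,0],"linear":[0,-0.018,0],"fingers":0}
    - {"angular":[0,0,0],"linear":[0,-0.018,0],"fingers":0}
    - {"angular":[0,0,0],"linear":[0,-0.018,0],"fingers":0}

```text
clock: 10.4
tcp_pos: [0.6137, 0.0455, 0.1344]
tcp_rot: [0.706, -0.043, 0.706, 0.043]
ft_force: [-0.1, -0.1, -0.3]
width: -0.0
```

```bash
python3 -c "
from h import *
look('i',('side','top',))"
```

```text
10.5 tcp drive mm [  0.5   1.8 134.4] F [-0.2  0.2 -0.5]
```

View pics/i_top.png

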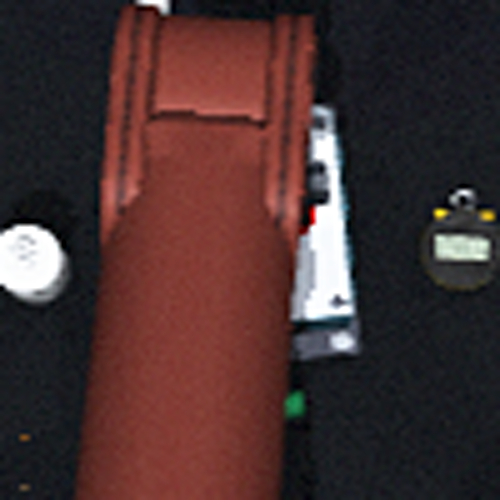

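View pics/i_side.png

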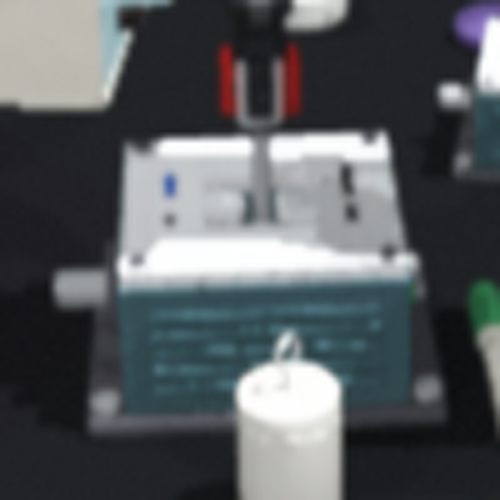

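Request:
apply_moves:
  motion:
    - {"angular":[0,0,0],"linear":[0,-0.001,0],"fingers":0}
    - {"angular":[0,0,0],"linear":[0,-0.002,0],"fingers":0}
    - {"angular":[0,0,0],"linear":[0,-0.003,0.0],"fingers":0}
    - {"angular":[0,0,0],"linear":[0,-0.004,0],"fingers":0}
    - {"angular":[0,0,0],"linear":[0,-0.004,0],"fingers":0}
    - {"angular":[0,0,0],"linear":[0,-0.004,0],"fingers":0}
    - {"angular":[0,0,0],"linear":[0,-0.004,0],"fingers":0}
    - {"angular":[0,0,0],"linear":[0,-0.004,0],"fingers":0}

```text
clock: 11.3
tcp_pos: [0.6141, 0.0417, 0.1343]
tcp_rot: [0.706, -0.043, 0.706, 0.043]
ft_force: [0.1, 1.7, -0.3]
width: -0.0004
```

Request:
apply_moves:
  motion:
    - {"angular":[0,0,0],"linear":[0,0.02,0],"fingers":0}
    - {"angular":[0,0,0],"linear":[0,0.045,0],"fingers":0}
    - {"angular":[0,0,0],"linear":[0,0.06,-0.015],"fingers":0}
    - {"angular":[0,0,0],"linear":[0,0.06,-0.045],"fingers":0}
    - {"angular":[0,0,0],"linear":[0,0.06,-0.07],"fingers":0}
    - {"angular":[0,0,0],"linear":[0,0.06,-0.085],"fingers":0}
    - {"angular":[0,0,0],"linear":[0,0.06,-0.09],"fingers":0}
    - {"angular":[0,0,0],"linear":[0,0.06,-0.09],"fingers":0}

```text
clock: 12.1
tcp_pos: [0.5175, 0.0903, 0.1347]
tcp_rot: [0.706, -0.043, 0.706, 0.044]
ft_force: [-0.3, 0.6, -0.4]
width: -0.0003
```

```bash
python3 -c "
from h import *
state('j',('side','top',))"
```

```text
side [(0.87, 0.0, 0.36), (0.84, 0.0, 0.33), (0.83, 0.0, 0.3), (0.82, 0.02, 0.36)] redpx 239
top [(0.24, -0.1, -0.36), (0.24, -0.12, -0.36), (0.23, -0.08, -0.36), (0.23, -0.14, -0.36)] redpx 396
12.2 tcp drive mm [-88.7  58.1 134.6] F [ 0.3 -0.4 -0.3]
```

View pics/j_top.png

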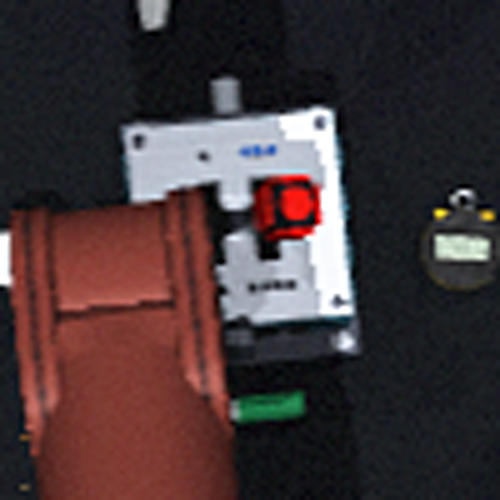

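View pics/j_side.png

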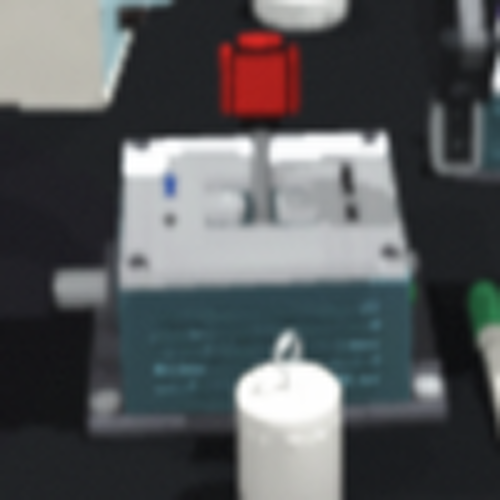

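Request:
apply_moves:
  motion:
    - {"angular":[0,0,0],"linear":[0,-0.03,0],"fingers":0}
    - {"angular":[0,0,0],"linear":[0.004,-0.06,0],"fingers":0}
    - {"angular":[0,0,0],"linear":[0.007,-0.085,0.0],"fingers":0}
    - {"angular":[0,0,0],"linear":[0.007,-0.093,0.015],"fingers":0}
    - {"angular":[0,0,0],"linear":[0.007,-0.093,0.035],"fingers":0}
    - {"angular":[0,0,0],"linear":[0.007,-0.093,0.048],"fingers":0}
    - {"angular":[0,0,0],"linear":[0.007,-0.093,0.056],"fingers":0}
    - {"angular":[0,0,0],"linear":[0.007,-0.093,0.064],"fingers":0}

```text
clock: 13.0
tcp_pos: [0.5927, 0.0055, 0.1269]
tcp_rot: [0.705, -0.044, 0.706, 0.043]
ft_force: [-3.2, -0.0, 3.1]
width: 0.0
```

Request:
apply_moves:
  motion:
    - {"angular":[0,0,0],"linear":[0,0,0.005],"fingers":0}
    - {"angular":[0,0,0],"linear":[0,0,0.01],"fingers":0}
    - {"angular":[0,0,0],"linear":[0,0,0.015],"fingers":0}
    - {"angular":[0,0,0],"linear":[0,0,0.019],"fingers":0}
    - {"angular":[0,0,0],"linear":[0,0,0.022],"fingers":0}
    - {"angular":[0,0,0],"linear":[0,0,0.025],"fingers":0}
    - {"angular":[0,0,0],"linear":[0,0,0.025],"fingers":0}
    - {"angular":[0,0,0],"linear":[0,0,0.025],"fingers":0}

```text
clock: 13.8
tcp_pos: [0.6173, 0.0092, 0.1273]
tcp_rot: [0.706, -0.043, 0.706, 0.043]
ft_force: [-2.1, -1.7, 0.6]
width: -0.0001
```

```bash
python3 -c "
from h import *
state('k',('side',))"
```

```text
side [(0.86, 0.26, 0.36), (0.85, 0.26, 0.33), (0.83, 0.26, 0.3), (0.82, 0.28, 0.36)] redpx 219
13.85 tcp drive mm [ -0.6 -34.6 127.3] F [-1.2 -1.1  0.3]
```

View pics/k_side.png

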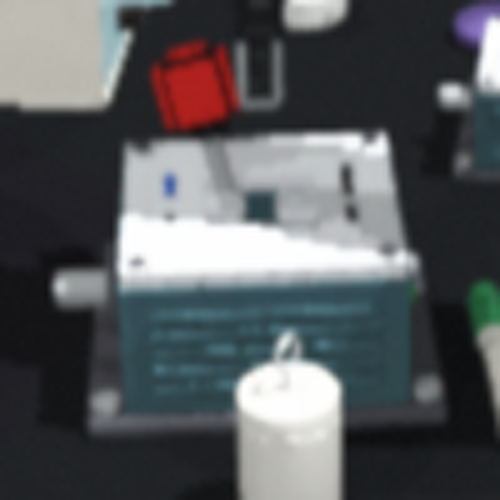

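f is about 0.26 in the third slot. I push on until the stop is felt.

Request:
apply_moves:
  motion:
    - {"angular":[0,0,0],"linear":[0,0,0.002],"fingers":0}
    - {"angular":[0,0,0],"linear":[0,0,0.004],"fingers":0}
    - {"angular":[0,0,0],"linear":[0,0,0.006],"fingers":0}
    - {"angular":[0,0,0],"linear":[0,0,0.008],"fingers":0}
    - {"angular":[0,0,0],"linear":[0,0,0.009],"fingers":0}
    - {"angular":[0,0,0],"linear":[0,0,0.01],"fingers":0}
    - {"angular":[0,0,0],"linear":[0,0,0.01],"fingers":0}
    - {"angular":[0,0,0],"linear":[0,0,0.01],"fingers":0}

```text
clock: 14.65
tcp_pos: [0.6263, 0.0104, 0.127]
tcp_rot: [0.705, -0.043, 0.706, 0.044]
ft_force: [-5.1, 0.1, 0.8]
width: -0.0002
```

```bash
python3 -c "
from h import *
state('l',('side',))"
```

```text
side [(0.85, 0.34, 0.36), (0.84, 0.34, 0.33), (0.82, 0.34, 0.3), (0.8, 0.34, 0.27)] redpx 218
14.7 tcp drive mm [  8.6 -34.7 127. ] F [-5.9  0.6  0.5]
```

Request:
apply_moves:
  motion:
    - {"angular":[0,0,0],"linear":[0,0,0.001],"fingers":0}
    - {"angular":[0,0,0],"linear":[0,0,0.002],"fingers":0}
    - {"angular":[0,0,0],"linear":[0,0,0.003],"fingers":0}
    - {"angular":[0,0,0],"linear":[0,0,0.004],"fingers":0}
    - {"angular":[0,0,0],"linear":[0,0,0.004],"fingers":0}
    - {"angular":[0,0,0],"linear":[0,0,0.004],"fingers":0}
    - {"angular":[0,0,0],"linear":[0,0,0.004],"fingers":0}
    - {"angular":[0,0,0],"linear":[0,0,0.004],"fingers":0}

```text
clock: 15.5
tcp_pos: [0.6278, 0.0104, 0.1266]
tcp_rot: [0.703, -0.043, 0.708, 0.044]
ft_force: [-16.7, -1.2, 6.4]
width: -0.0003
```

The force rises to 17 N with only 1.5 mm of travel, so the lever is against its end stop. Now I retreat backwards and up.

Request:
apply_moves:
  motion:
    - {"angular":[0,0,0],"linear":[0,0,-0.005],"fingers":0}
    - {"angular":[0,0,0],"linear":[0,0,-0.025],"fingers":0}
    - {"angular":[0,0,0],"linear":[0,0,-0.055],"fingers":0}
    - {"angular":[0,0,0],"linear":[-0.02,0,-0.085],"fingers":0}
    - {"angular":[0,0,0],"linear":[-0.05,0.03,-0.105],"fingers":0}
    - {"angular":[0,0,0],"linear":[-0.08,0.07,-0.115],"fingers":0}
    - {"angular":[0,0,0],"linear":[-0.1,0.11,-0.115],"fingers":0}
    - {"angular":[0,0,0],"linear":[-0.1,0.14,-0.115],"fingers":0}

```text
clock: 16.3
tcp_pos: [0.5012, 0.1391, 0.2313]
tcp_rot: [0.708, -0.042, 0.703, 0.046]
ft_force: [1.0, -0.2, -0.3]
width: -0.0003
```

Request:
apply_moves:
  motion:
    - {"angular":[0,0,0],"linear":[0,0.03,0],"fingers":0}
    - {"angular":[0,0,0],"linear":[0,0.06,0],"fingers":0}
    - {"angular":[0,0,0],"linear":[0,0.08,0],"fingers":0}
    - {"angular":[0,0,0],"linear":[0,0.1,0],"fingers":0}
    - {"angular":[0,0,0],"linear":[0,0.11,0],"fingers":0}
    - {"angular":[0,0,0],"linear":[0,0.11,0],"fingers":0}
    - {"angular":[0,0,0],"linear":[0,0.11,0],"fingers":0}
    - {"angular":[0,0,0],"linear":[0,0.11,0],"fingers":0}

```text
clock: 17.1
tcp_pos: [0.4868, 0.2434, 0.2274]
tcp_rot: [0.706, -0.043, 0.706, 0.043]
ft_force: [0.2, 0.9, -0.2]
width: 0.0001
```

```bash
python3 -c "
from h import *
from bench import r
state('m',('side',))
d=r.get_image('top');fit(d,'top',(165,195,260,285));cv2.imwrite('pics/m_top.png',cv2.resize(d['color'][130:250,180:320],None,fx=4,fy=4,interpolation=cv2.INTER_CUBIC))
cv2.imwrite('pics/m_sf.png',r.get_image('side')['color'])"
```

```text
side [(0.84, 0.34, 0.36), (0.83, 0.34, 0.33), (0.82, 0.34, 0.3), (0.8, 0.36, 0.36)] redpx 251
17.15 tcp drive mm [-101.   214.   227.5] F [-0.2  1.1  0.2]
top [(0.64, 0.28, 0.24), (0.64, 0.3, 0.24), (0.63, 0.26, 0.24), (0.63, 0.34, 0.24)] redpx 99
```

View pics/m_top.png

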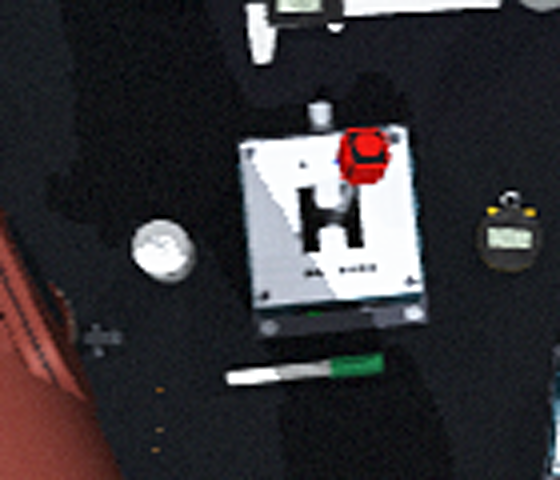

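View pics/m_sf.png

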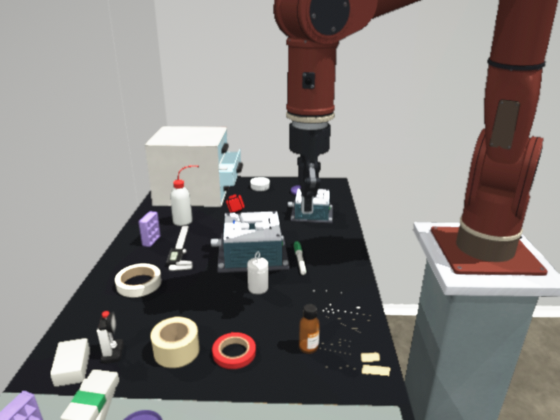

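The knob is far right (top crop about (365,155), over the blue dots) and the near end of its slot is empty. The bystanders have not moved, the hand is clear, and the lever is in third. I hand in.

```bash
python3 -c "
from bench import r
print(r.hand_in())"
```

```text
the job is handed in; nothing more can be done
None
```

The larger drive is in third gear and the job is handed in, at about 17 s of the 48 s allowed. I used only shut fingertips: away from the robot to the cross channel, across to the right, then away again into third.

**Last checks:**
- **Fully home:** the last push rose to about 17 N with only 1.5 mm more travel, so the lever was against its end stop.
- **Lever position:** after I took the hand away, the side view gave a fore tilt of about 0.34. The top view gave about 0.28 to 0.30, but its fit was poor (0.64 overlap).
- **Sideways tilt:** the two views also differed here, 0.36 from the side and 0.24 from the top. Both are consistent with the right-hand slots.
- **Clear of everything:** the hand was well away, with no contact force beyond noise. In the last pictures the stopwatch, test mass, marker and other bystanders look unmoved.

**One hitch:** on the first sideways push the gripper pressed down on something, most likely the knob's top, with about 18 N, which is below the 40 N limit. I backed off, raised the hand 16 mm and pushed again without trouble; the lever had stayed in the cross channel.

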